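# Free the seized knob of the fruit calliper and close it on the kiwi

## Task

The knob of the fruit calliper is gummed tight with juice. Break it loose with a short, firm clockwise twist, then keep turning it until the jaw holds the kiwi lightly but snugly between jaw and anvil, without bruising the fruit, and let go. Work the calliper by its knob only, and leave the things round about alone.

Things in the scene. Friction and masses are not known exactly. Their poses are not given: they have to be found in the camera images.
- calliper: Fixed fruit calliper, base plate 112 x 250 x 12 mm. Origin on the table; y axis along the jaw's travel, from the grey gear housing (76 mm square, top 60 mm above the table, centre y = -65 mm) to kiwi and anvil; z up. Base from y = -120 to +130 mm. Trough floor 16 mm above the table, its walls 86 mm apart, 30 mm high.
- knob_grip (a point): Grip point of the black knob on the gear housing: on the vertical knob axis, 90 mm above the table; turns with the knob. The knob is an upright bar 52 mm long (this point's x axis) and 16 mm thick (its y axis), from 70 to 104 mm above the table, on a round skirt 54 mm across.
- knob (a joint): Knob angle, rad, 0 at start, grows clockwise seen from above (0 to 3.3); closes the jaw 16 mm per rad. Seized: after up to 0.1 rad of play it takes 0.3 to 0.8 N m to break loose, easing off by 0.55 rad; then 0.06 N m of friction (paused, the knob may leave up to 0.06 N m the other way on the tool); it stays where left. Each N on the kiwi adds 0.016 N m. 0.7 to 2.1 rad in all.
- jaw: Moving jaw, aluminium plate 66 mm wide (x) and 50 mm high, driven by the knob along the calliper's y axis; its rubber pad gives slightly (about 20 N per mm). Body origin at the calliper's origin when the knob is at 0, so its y offset along the calliper is its travel.
- jaw_face (a point): Centre of the moving jaw's rubber face, 43 mm above the table.
- anvil: The second plate, of the same size, that faces the jaw from the far end of the trough, clamped at a place that differs each time; it does not yield. It carries a rubber pad on the side of the kiwi, worn to between 3 and 11 mm thick (differs each time).
- fruit: The kiwi lying loose in the trough between jaw and anvil, about 52 x 74 x 47 mm, irregular, its long axis (its y axis) roughly across the jaw's travel (52 to 55 mm along it); origin under its middle. The jaw pushes and turns it a little before it bears. It bruises when jaw or anvil press it with more than 12 N.
- kiwi_spare: Another kiwi on the table on the robot's side of the calliper, 51 x 71 x 45 mm, origin under its middle. Leave alone.
- size_gauge: Flat fruit gauge, a ring on a handle, 69 x 150 x 9 mm, on the table to the right of the calliper. Leave alone.
- secateurs: Hand secateurs lying on the table behind and to the right of the calliper, 58 x 176 x 19 mm. Leave alone.
- stamp: Wooden hand stamp standing on the far side of the calliper, 30 x 56 x 71 mm, origin under its middle. Leave alone.
- anvil_plate (a point): Centre of the front of the anvil's aluminium plate, behind its pad (the pad's face lies 3 to 11 mm nearer the kiwi), 43 mm above the table.

How it is judged:
By the outcome, as a careful person would: the job done as asked, in the order asked, and still so for the second after the job is handed in, with the robot touching nothing.
It also fails if it takes over 64 s, if anything falls off the work surface, if the arm or the gripper's body presses on something with over 40 N, if the wrist force passes 120 N, or if a joint passes its speed limit or range.

## Robot

A 7-joint arm with a two-finger parallel gripper is mounted at the origin on a cart in front of the work surface, level with it; the furniture and walls round the work are solid. World frame = base frame: x ahead of the robot, y to its left, z up, the work surface at z = 0. Lengths are in m, angles in rad, forces in N, time in s.
With the tool pointing down it reaches from about 0.4 to 0.85 m from the base axis. Payload 6.9 kg.
Tool frame: the origin (TCP) lies midway between the tips of the shut fingers; the grasp point (between the pads) lies behind it (ctrl.pinch_z is the z of the grasp point in the tool frame, in m); z points along the fingers, y is the line along which they close (so a half turn about z gives the same grasp; the last joint's range is limited). The gripper opens to 85 mm and grips with 20 to 120 N. Pads are 22 mm wide; open, the fingers measure 114 mm over their backs; the gripper's body (76 mm by 85 mm) begins 54 mm behind the grasp point. The pads swing forward as they close: fully open they stand 13 mm farther back than shut.
Start: joints at [0.105, 0.507, -0.238, 1.5, 0.126, 1.149, -0.155], TCP at [0.625, -0, 0.231] pointing down, gripper open.
Joint ranges: [-3.08, 3.08], [-0.24, 2.05], [-1.43, 1.35], [0, 2.5], [-1.52, 4.66], [0.17, 1.96], [-2.89, 2.89]. Speed limits (rad/s): [2.39, 2.39, 3.14, 3.14, 3.14, 3.14, 3.14].

## Interface

Orientations are given as a unit quaternion [w, x, y, z].
In Python, from station import ctrl, get_state, vision, ticket, models gives the robot as it stands. Calls block until the motion is done:
- ctrl.movep(position, orientation): joint-space move of the TCP to a pose.
- ctrl.movel(position, frame=None, max_speed=0.15): straight line of the TCP; frame=None keeps the orientation; max_speed is the mean speed in m/s.
- ctrl.set_joints(angles): joint-space move.
- ctrl.ungrasp() and ctrl.close_gripper(force=None): open the fingers fully, or close them until they stop; force is the grip in N (None keeps the last).
- ctrl.pause(seconds).
- ctrl.ik(position, orientation): joint angles nearest the present ones, or None.
- get_state(): the state.
- vision.grab_frame(name): name is "scene" or "side" or "wrist"; returns (picture, depth): 384x512x3 uint8, blue, green, red; 384x512 float32, m along the optical axis (not along the pixel's ray), 0 where there is no reading.
- vision.camera_info(name): a dict with "mtx" (3x3 intrinsics, pixels), "dist_coeffs" ([k1, k2, p1, p2, k3] as OpenCV has them; the pictures are not rectified), "R" (3x3) and "t" (3): a world point X has camera coordinates R X + t; the wrist camera has in their place "hand_eye" (4x4, takes a point from camera to tool coordinates, whose origin is the TCP and whose axes are the flange's). Camera axes: x right, y down, z forward; pixel columns grow to the right and rows downward; lengths in m; the calibration is good to about 2 mm. A picture is of the moment at which its call begins: read the wrist's pose just before it. camera_info takes no time and is no camera call.
A pose or a line that the arm cannot do raises ctrl.Unreachable and nothing moves.
- ticket.close_job(): hands the job in; it is judged then, once.
Trained networks look in the newest picture that a camera, given by its name, has taken for a name from the list of things; names that differ only in an ending like _2 or _b are one class to them, and where a whole thing is asked for, a point or a joint stands for the part that bears it (a point fixed in the world has none). Each returns a list of dicts, best first, with "p" (0 to 1); they miss things now and then, are a little off and sometimes report something else, mostly with a low value. They report only what shows in the picture. A call takes as long as a camera call.
- models.recognise(camera, target): "point" ([column, row] in pixels, amid what is visible of it).
- models.masks_of(camera, target): "mask" (384x512 bool, what is visible of it) and "point" ([column, row] in pixels, amid what is visible of it).
The state is a dict: "time": time; "qpos": joint angles; "qd": joint speeds; "tau": joint torques, N m; "tcp_pos": TCP position; "eef_rot": TCP orientation; "contact_force": force on the tool from outside, world axes, zero at the start; "wrist_torque": the same for the moment, N m; "width": finger opening in m; "gripper_force": force on a finger pad.
Only numpy, scipy, OpenCV 4.12 (cv2) and the standard library are available. Lean on these libraries where they do the work, as an engineer would, in place of code of your own. Each camera call takes 0.05 s, during which the arm holds its last target. There are 200 camera calls.

## Working session

There is one attempt and no reset: what is moved stays moved. The work goes in short steps, each a Python script; the robot and the scene stay as the last script left them, time stands still between calls to the robot, and variables do not carry over. Pictures are saved under pics/ and viewed, at most 10 in all, crops included, and the job is handed in when it is done.

```bash
mkdir -p pics; ls; python3 - <<'E'
from station import ctrl,get_state,vision,models
import cv2,numpy as np
print(get_state(), ctrl.pinch_z)
ims=[]
for n in ["scene","side"]:
    p,d=vision.grab_frame(n); ims.append(p); np.savez('/tmp/%s.npz'%n,p=p,d=d)
    i=vision.camera_info(n); print(n,{k:np.round(v,3).tolist() for k,v in i.items()})
    for t in ["knob_grip","jaw","anvil","fruit","calliper"]:
        print(n,t,[(np.round(r["point"]),round(r["p"],2)) for r in models.recognise(n,t)][:2])
p,d=vision.grab_frame("wrist")
print({k:np.round(v,3).tolist() for k,v in vision.camera_info("wrist").items()})
np.savez('/tmp/wrist.npz',p=p,d=d)
im=np.vstack([np.hstack(ims),np.hstack([p,p*0])])
cv2.imwrite('pics/a.png',cv2.resize(im,(800,600)))
E
```

```text
pics
{'time': 0.0, 'qpos': array([ 0.10551756,  0.5083266 , -0.23751749,  1.50117427,  0.12566946,
        1.14893225, -0.1547866 ]), 'qd': array([ 0.00054601, -0.00100269,  0.00077425,  0.00132551, -0.00047792,
       -0.00166441, -0.00135754]), 'tau': array([ 1.19726570e-03, -6.20588279e+01, -2.18696728e+00, -2.49655455e+01,
        1.23123583e-02,  1.21321963e-02,  2.04169703e-05]), 'tcp_pos': array([ 6.24462509e-01, -8.56367463e-05,  2.30422123e-01]), 'eef_rot': array([-6.48567467e-04,  7.07106838e-01,  7.07106117e-01, -6.62773721e-04]), 'contact_force': array([ 0.26879883,  0.74484958, -0.41169796]), 'wrist_torque': array([-0.01889367,  0.02085144, -0.04298659]), 'gripper_force': 0.0, 'width': 0.08521780987958752} -0.0187
scene {'mtx': [[352.482, 0.0, 250.69], [0.0, 352.482, 189.761], [0.0, 0.0, 1.0]], 'dist_coeffs': [-0.071, 0.0, 0.0, 0.0, 0.0], 'R': [[-0.796, -0.605, 0.01], [-0.242, 0.303, -0.922], [0.555, -0.736, -0.387]], 't': [0.503, 0.156, 0.7]}
scene knob_grip [(array([250., 209.]), 0.95), (array([284., 187.]), 0.38)]
scene jaw [(array([225., 241.]), 0.58)]
scene anvil [(
[... 163 characters left out ...]
.758, 183.509], [0.0, 0.0, 1.0]], 'dist_coeffs': [-0.034, 0.0, 0.0, 0.0, 0.0], 'R': [[0.991, -0.136, -0.021], [-0.103, -0.63, -0.77], [0.091, 0.765, -0.638]], 't': [-0.502, 0.229, 0.742]}
side knob_grip [(array([218., 173.]), 0.62), (array([222., 162.]), 0.44)]
side jaw [(array([224., 162.]), 0.58)]
side anvil [(array([226., 146.]), 0.82)]
side fruit [(array([224., 152.]), 0.75), (array([254., 178.]), 0.41)]
side calliper [(array([220., 181.]), 0.73)]
{'mtx': [[290.688, 0.0, 252.896], [0.0, 290.688, 189.508], [0.0, 0.0, 1.0]], 'dist_coeffs': [-0.052, 0.0, 0.0, 0.0, 0.0], 'hand_eye': [[-0.001, -0.95, -0.314, 0.08], [1.0, -0.001, -0.0, 0.0], [-0.0, -0.314, 0.95, -0.142], [0.0, 0.0, 0.0, 1.0]]}
```

View pics/a.png

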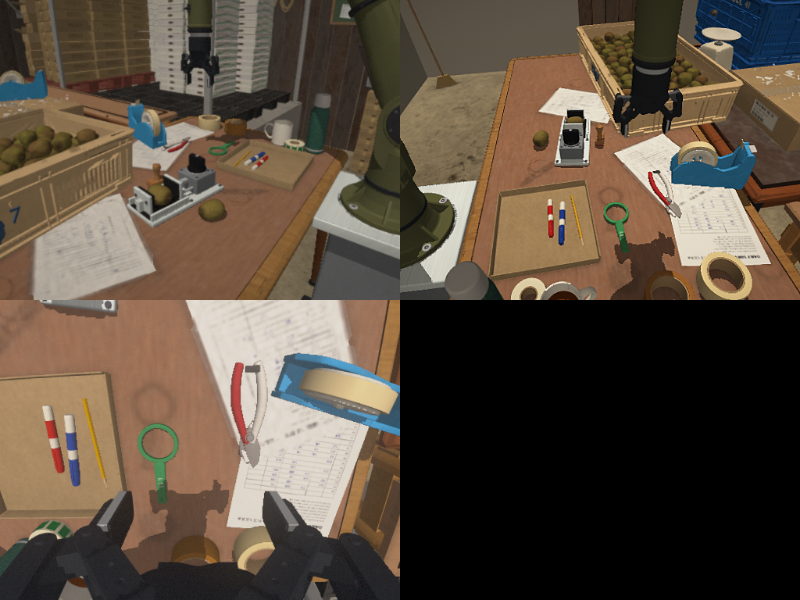

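```bash
cat > h.py <<'E'
from station import ctrl,get_state,vision,models,ticket
import cv2,numpy as np
from scipy.spatial.transform import Rotation as Ro
def cam(n):
    i=vision.camera_info(n)
    if n!="wrist": return i,i["R"],i["t"]
    s=get_state(); q=s["eef_rot"]; T=np.eye(4); T[:3,:3]=Ro.from_quat(np.r_[q[1:],q[0]]).as_matrix(); T[:3,3]=s["tcp_pos"]
    W=np.linalg.inv(T@i["hand_eye"]); return i,W[:3,:3],W[:3,3]
def cloud(n,mask=None,pd=None,c=None):
    i,R,t=c or cam(n); p,d=pd or vision.grab_frame(n)
    v,u=np.nonzero((d>0) if mask is None else (mask&(d>0)))
    k=cv2.undistortPoints(np.c_[u,v].astype(float)[:,None],i["mtx"],i["dist_coeffs"])[:,0]
    z=d[v,u]; X=np.c_[k*z[:,None],z]
    return (X-t)@R,u,v
E
python3 - <<'E'
from h import *
for n in ["scene","side"]:
    a=np.load('/tmp/%s.npz'%n)
    for t in ["knob_grip","jaw","anvil","fruit","calliper"]:
        r=models.masks_of(n,t)
        if r:
            X,_,_=cloud(n,r[0]["mask"],(a['p'],a['d']))
            print(n,t,len(X),np.round(r[0]["p"],2),np.round(np.percentile(X,[5,50,95],axis=0),3).tolist())
E
```

```text
scene knob_grip 457 0.6 [[0.432, 0.227, 0.068], [0.451, 0.237, 0.083], [0.476, 0.252, 0.104]]
scene jaw 539 0.82 [[0.438, 0.281, 0.03], [0.458, 0.321, 0.05], [0.494, 0.326, 0.067]]
scene anvil 737 0.78 [[0.451, 0.397, 0.021], [0.476, 0.411, 0.048], [0.509, 0.422, 0.067]]
scene fruit 592 0.94 [[0.444, 0.348, 0.029], [0.458, 0.369, 0.052], [0.49, 0.382, 0.061]]
scene calliper 4975 0.72 [[0.411, 0.213, 0.004], [0.443, 0.32, 0.03], [0.505, 0.421, 0.082]]
side knob_grip 583 0.67 [[0.529, -0.142, 0.002], [0.555, -0.077, 0.008], [0.58, -0.005, 0.01]]
side jaw 240 0.57 [[0.442, 0.305, 0.026], [0.48, 0.311, 0.057], [0.503, 0.323, 0.068]]
side anvil 239 0.56 [[0.456, 0.39, 0.04], [0.486, 0.397, 0.06], [0.514, 0.409, 0.068]]
side fruit 187 0.6 [[0.454, 0.321, 0.042], [0.482, 0.351, 0.057], [0.508, 0.39, 0.065]]
side calliper 2675 0.97 [[0.413, 0.177, 0.003], [0.47, 0.223, 0.039], [0.524, 0.399, 0.094]]
```

The pictures show the calliper with its black knob at about (197,160) in the upper-left tile. The spare kiwi is on the robot side and the stamp on the far side. Next I'll move the wrist camera over it.

```bash
python3 - <<'E'
from h import *
q=[0,.70711,.70711,0]
ctrl.movep([0.46,0.30,0.26],q)
c=cam("wrist"); pd=vision.grab_frame("wrist")
np.savez('/tmp/w.npz',p=pd[0],d=pd[1],R=c[1],t=c[2])
for t in ["knob_grip","jaw","anvil","fruit","calliper","stamp","kiwi_spare"]:
    for r in models.masks_of("wrist",t)[:1]:
        X,_,_=cloud("wrist",r["mask"],pd,c)
        print(t,len(X),np.round(r["p"],2),np.round(r["point"]),np.round(np.percentile(X,[3,50,97],axis=0),3).tolist())
X,u,v=cloud("wrist",None,pd,c)
# top-view height map 0.5mm? -> 1mm cells
H=np.zeros((360,300),np.float32); I=np.zeros((360,300,3),np.uint8)
a=np.round((X[:,0]-.33)*1000).astype(int); b=np.round((X[:,1]-.14)*1000).astype(int)
m=(a>=0)&(a<300)&(b>=0)&(b<360)
I[359-b[m],a[m]]=pd[0][v[m],u[m]]
cv2.imwrite('pics/b.png',np.hstack([pd[0],cv2.resize(I,(320,384))])[:, :800])
def fit(name,m):
    P=X[m][:,:2].astype(np.float32); r=cv2.minAreaRect(P); print(name,len(P),r)
near=(X[:,0]>.36)&(X[:,0]<.58)&(X[:,1]<.47)&(X[:,1]>.14)
k=near&(X[:,2]>.096)&(X[:,2]<.112)&(abs(X[:,0]-.455)<.06)&(abs(X[:,1]-.24)<.06); fit('knobtop',k); print(np.median(X[k][:,2]))
h=near&(X[:,2]>.055)&(X[:,2]<.064)&(X[:,1]<.29); fit('housing',h)
E
```

```text
knob_grip 1474 0.88 [250. 220.] [[0.435, 0.222, 0.069], [0.458, 0.237, 0.087], [0.481, 0.253, 0.104]]
jaw 1646 0.71 [258. 156.] [[0.441, 0.267, 0.012], [0.468, 0.31, 0.05], [0.498, 0.326, 0.068]]
anvil 1289 0.86 [275.  71.] [[0.454, 0.391, 0.027], [0.484, 0.403, 0.065], [0.513, 0.419, 0.068]]
fruit 2088 0.76 [263. 110.] [[0.446, 0.338, 0.016], [0.475, 0.361, 0.055], [0.507, 0.383, 0.062]]
calliper 13261 0.94 [256. 155.] [[0.409, 0.197, 0.009], [0.466, 0.3, 0.029], [0.526, 0.416, 0.102]]
stamp 1178 0.68 [325. 168.] [[0.541, 0.259, 0.008], [0.555, 0.29, 0.022], [0.574, 0.312, 0.069]]
kiwi_spare 1647 0.58 [172. 151.] [[0.33, 0.284, 0.021], [0.357, 0.314, 0.038], [0.377, 0.339, 0.044]]
knobtop 618 ((0.45785295963287354, 0.22974376380443573), (0.015564934350550175, 0.05171963945031166), 81.28709411621094)
0.10276938315379008
housing 1697 ((0.48416823148727417, 0.23381930589675903), (0.14437294006347656, 0.09102477133274078), 8.852574348449707)
```

View pics/b.png

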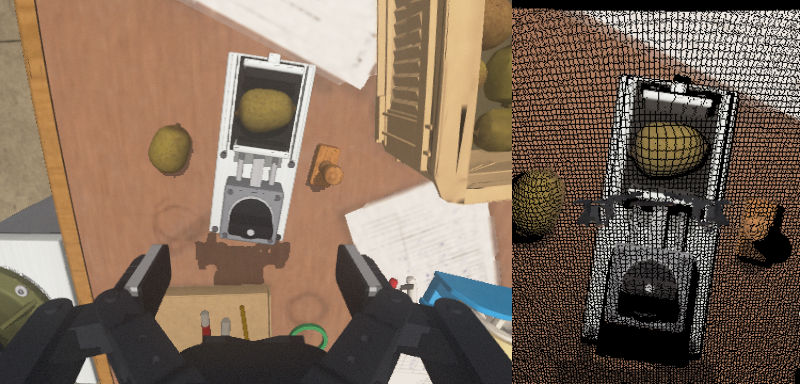

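The knob bar measures 51.7 x 15.6 mm with its top at 103 mm, which matches the given sizes. It lies along the calliper's x axis, at a yaw of about -8.7°. I'll measure the gap in the calliper frame, then move in and grasp.

```bash
cat >> h.py <<'E'
K=np.array([.4579,.2297]); YAW=np.radians(-8.7)
ex=np.array([np.cos(YAW),np.sin(YAW)]); ey=np.array([-ex[1],ex[0]])
def local(X): return np.c_[(X[:,:2]-K)@ex,(X[:,:2]-K)@ey-.065,X[:,2]]
E
python3 - <<'E'
from h import *
a=np.load('/tmp/w.npz'); X,u,v=cloud("wrist",None,(a['p'],a['d']),(vision.camera_info("wrist"),a['R'],a['t'])); L=local(X)
for nm,lo,hi in (("z60-71",.060,.071),):
    m=(abs(L[:,0])<.033)&(L[:,2]>lo)&(L[:,2]<hi)&(L[:,1]>-.02)&(L[:,1]<.13)
    h,e=np.histogram(L[m,1],np.arange(-.02,.131,.002)); print([(round(b*1000),int(c)) for b,c in zip(e,h) if c])
m=(abs(L[:,0])<.04)&(L[:,2]>.030)&(L[:,2]<.064)&(L[:,1]>.02)&(L[:,1]<.13)
h,e=np.histogram(L[m,1],np.arange(.02,.131,.002)); print([(round(b*1000),int(c)) for b,c in zip(e,h) if c])
m=(abs(L[:,2]-.012)<.004)&(abs(L[:,0])<.07)&(abs(L[:,1])<.14); print("base",np.percentile(L[m],[1,99],axis=0))
R=np.c_[np.r_[-ex,0],np.r_[ey,0],[0,0,-1]]; print(np.linalg.det(R))
q=Ro.from_matrix(R).as_quat(); q=[q[3],*q[:3]]
ctrl.movep([*K,.19],q); s=get_state(); print(s["qpos"],s["time"])
ctrl.movel([*K,.0745],max_speed=.08); print(get_state()["contact_force"])
ctrl.close_gripper(110); ctrl.pause(.3)
s=get_state(); print({k:np.round(s[k],4) for k in s})
E
```

```text
[(16, 68), (18, 95), (20, 95), (22, 111), (24, 97), (26, 91), (28, 80), (52, 3), (54, 8), (56, 20), (58, 27), (60, 28), (62, 40), (64, 44), (66, 40), (68, 40), (70, 34), (72, 18), (74, 9), (98, 5), (100, 105), (102, 105), (104, 107), (106, 106), (108, 109), (110, 126), (112, 124), (114, 121), (116, 116), (118, 20)]
[(22, 7), (24, 47), (26, 40), (28, 233), (38, 5), (40, 23), (42, 32), (44, 42), (46, 53), (48, 63), (50, 68), (52, 79), (54, 88), (56, 94), (58, 101), (60, 96), (62, 95), (64, 101), (66, 102), (68, 100), (70, 102), (72, 105), (74, 103), (76, 100), (78, 95), (80, 87), (82, 84), (84, 74), (86, 64), (88, 51), (90, 12), (98, 46), (100, 85), (102, 32), (104, 49), (106, 44), (108, 53), (110, 10), (118, 3), (120, 40), (122, 25), (124, 24), (126, 24), (128, 18)]
base [[-0.05552961 -0.1133786   0.00888229]
 [ 0.05495839  0.12783883  0.01589214]]
1.0
[-0.07850054  0.41901731 -0.6227556   1.85163898  0.29329906  0.96291138
  0.58783793] 4.0583
[0.6343263 0.5081811 0.7863278]
{'time': np.float64(6.6), 'qpos': array([-0.1589,  0.5655, -0.5295,  1.9911,  0.4356,  0.6969,  0.4584]), 'qd': array([-0.0007,  0.0011,  0.0008, -0.0001, -0.0002,  0.0003, -0.001 ]), 'tau': array([-1.05400e-01, -5.17954e+01, -5.53320e+00, -1.57417e+01,
        1.24700e-01, -4.60100e-01, -3.50000e-03]), 'tcp_pos': array([0.4579, 0.2297, 0.0748]), 'eef_rot': array([2.000e-04, 7.580e-02, 9.971e-01, 0.000e+00]), 'contact_force': array([-1.3366, -0.757 ,  5.9816]), 'wrist_torque': array([-0.1739,  0.2828, -0.0416]), 'gripper_force': np.float64(107.4122), 'width': np.float64(0.0144)}
```

```bash
cat >> h.py <<'E'
def turn(dq):
    q=np.array(get_state()["qpos"]) if turn.q is None else turn.q
    q=q.copy(); q[6]+=dq; turn.q=q; ctrl.set_joints(q)
turn.q=None
def yaw():
    q=get_state()["eef_rot"]; m=Ro.from_quat(np.r_[q[1:],q[0]]).as_matrix(); return -np.arctan2(m[1,1],m[0,1])
def rep(n=8,dt=.02):
    S=[]
    for _ in range(n): S.append(get_state()); ctrl.pause(dt)
    f=lambda g:np.array([g(s) for s in S])
    t7=f(lambda s:s["tau"][6]); w=f(lambda s:s["wrist_torque"][2]); s=S[-1]
    print("t%.2f cw%.4f q7 %.4f tau7 %.4f(%.4f) first%.4f wz %.4f(%.4f) w %.4f F"%(s["time"],yaw()+np.radians(81.3),s["qpos"][6],t7.mean(),t7.std(),t7[0],w.mean(),w.std(),s["width"]),np.round(s["contact_force"],1),np.round(s["tcp_pos"],4))
    return t7.mean(),w.mean()
E
python3 - <<'E'
from h import *
rep(); turn(.03); rep()
E
```

```text
t6.72 cw-0.0001 q7 0.4584 tau7 -0.0035(0.0001) first-0.0035 wz -0.0125(0.0413) w 0.0144 F [-0.3 -1.   6. ] [0.458  0.2297 0.0748]
t7.10 cw-0.0279 q7 0.4869 tau7 1.4055(0.0169) first1.4415 wz -1.3682(0.0528) w 0.0143 F [-1.7 -0.5  2.5] [0.458  0.2297 0.0748]
```

Positive q7 turns counter-clockwise, against the stop. I'll reverse it and do the breakaway twist.

```bash
python3 - <<'E'
from h import *
turn(-.03); rep()
turn(-.35); rep()
E
```

```text
t7.48 cw0.0003 q7 0.4582 tau7 -0.0400(0.0381) first-0.1261 wz -0.0040(0.0324) w 0.0146 F [ 0.  -0.9  2.6] [0.4579 0.2297 0.0748]
t8.04 cw0.3486 q7 0.1105 tau7 -0.2356(0.1335) first-0.5324 wz 0.0997(0.0405) w 0.0142 F [-1.7  0.7  1.5] [0.4579 0.2298 0.0748]
```

```bash
python3 - <<'E'
from h import *
turn(-.25); rep()
for _ in range(6): turn(-.02); rep(5)
rep()
p,d=vision.grab_frame("scene"); cv2.imwrite('pics/c.png',cv2.resize(p[170:300,140:320],None,fx=4,fy=4,interpolation=cv2.INTER_CUBIC))
for t in ["jaw","anvil","fruit"]:
    for r in models.masks_of("scene",t)[:1]:
        L=local(cloud("scene",r["mask"],(p,d))[0]); L=L[L[:,2]>.03]; print(t,round(r["p"],2),np.round(np.percentile(L,[3,97],axis=0),3).tolist())
E
```

```text
t8.53 cw0.5947 q7 -0.1357 tau7 -0.1271(0.1584) first-0.4631 wz -0.0376(0.0492) w 0.0144 F [-0.9 -1.2  2.6] [0.4578 0.2298 0.0748]
t8.86 cw0.6176 q7 -0.1586 tau7 0.0329(0.0177) first0.0004 wz -0.0546(0.0326) w 0.0143 F [-2.   0.2  3.1] [0.4578 0.2298 0.0748]
t9.19 cw0.6381 q7 -0.1792 tau7 0.0458(0.0284) first-0.0002 wz -0.0772(0.0264) w 0.0142 F [-0.4 -0.9  3.1] [0.4579 0.2298 0.0748]
t9.53 cw0.6582 q7 -0.1993 tau7 0.0325(0.0296) first-0.0152 wz -0.0930(0.0399) w 0.0145 F [-0.6  0.2  4.2] [0.4579 0.2298 0.0748]
t9.86 cw0.6783 q7 -0.2193 tau7 0.0343(0.0296) first-0.0135 wz -0.1027(0.0410) w 0.0143 F [-1.  -0.2  3.1] [0.4579 0.2298 0.0748]
t10.19 cw0.6982 q7 -0.2393 tau7 0.0159(0.0300) first-0.0325 wz -0.0717(0.0314) w 0.0139 F [-0.2 -0.9  2.9] [0.4579 0.2297 0.0748]
t10.53 cw0.7183 q7 -0.2593 tau7 0.0012(0.0302) first-0.0475 wz -0.0605(0.0298) w 0.0139 F [-0.1 -1.3  3.1] [0.4579 0.2297 0.0748]
t10.66 cw0.7184 q7 -0.2595 tau7 0.0432(0.0046) first0.0448 wz -0.0569(0.0266) w 0.0141 F [ 0.6 -1.8  1.6] [0.4579 0.2297 0.0748]
jaw 0.72 [[-0.034, -0.022, 0.032], [0.024, 0.041, 0.068]]
anvil 0.76 [[-0.035, 0.102, 0.032], [0.024, 0.129, 0.068]]
```

View pics/c.png

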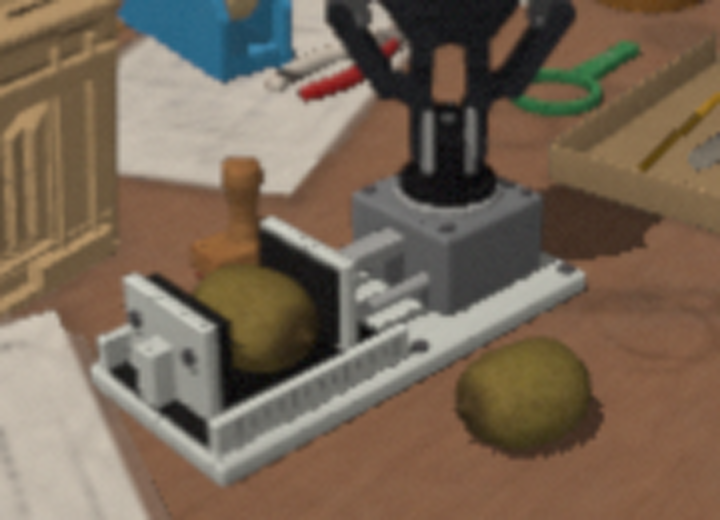

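The jaw has advanced about 11.5 mm as expected, and the kiwi sits close to the anvil at (245,320). I'll go on in small steps, watching the joint-7 torque after it settles.

```bash
cat >> h.py <<'E'
def step(dq):
    turn(-dq); a=get_state()["tau"][6]; ctrl.pause(.18); S=[]
    for _ in range(3): S.append(get_state()["tau"][6]); ctrl.pause(.02)
    s=get_state(); b=np.mean(S); print("t%.2f q7 %.4f cw%.4f first %.4f settled %.4f wz %.3f w%.4f"%(s["time"],turn.q[6],yaw()+np.radians(81.3),a,b,s["wrist_torque"][2],s["width"])); return a,b
E
python3 - <<'E'
from h import *
B=[]
for i in range(16):
    a,b=step(.01 if i else .02)
    B.append((a,b))
    if i>3:
        m=np.median(B[2:],axis=0)
        if b<m[1]-.045 or a<m[0]-.045: break
E
```

```text
t11.36 q7 -0.2796 cw0.7383 first -0.0551 settled 0.0404 wz -0.068 w0.0144
t11.84 q7 -0.2896 cw0.7485 first 0.0024 settled 0.0509 wz -0.096 w0.0145
t12.32 q7 -0.2996 cw0.7585 first 0.0017 settled 0.0513 wz -0.067 w0.0143
t12.81 q7 -0.3096 cw0.7684 first 0.0019 settled 0.0515 wz -0.018 w0.0142
t13.29 q7 -0.3196 cw0.7785 first 0.0020 settled 0.0516 wz -0.021 w0.0142
t13.78 q7 -0.3296 cw0.7885 first 0.0020 settled 0.0516 wz -0.057 w0.0141
t14.26 q7 -0.3396 cw0.7985 first 0.0020 settled 0.0517 wz -0.086 w0.0143
t14.74 q7 -0.3496 cw0.8085 first 0.0021 settled 0.0517 wz -0.084 w0.0143
t15.22 q7 -0.3596 cw0.8185 first 0.0021 settled 0.0517 wz -0.000 w0.0143
t15.71 q7 -0.3696 cw0.8285 first 0.0021 settled 0.0517 wz -0.023 w0.0146
t16.19 q7 -0.3796 cw0.8385 first 0.0024 settled 0.0519 wz -0.091 w0.0147
t16.68 q7 -0.3896 cw0.8485 first 0.0026 settled 0.0521 wz -0.011 w0.0144
t17.16 q7 -0.3996 cw0.8585 first 0.0004 settled 0.0501 wz -0.008 w0.0144
t17.64 q7 -0.4096 cw0.8685 first 0.0014 settled 0.0511 wz -0.086 w0.0139
t18.12 q7 -0.4196 cw0.8785 first 0.0019 settled 0.0515 wz -0.012 w0.0145
t18.61 q7 -0.4296 cw0.8885 first 0.0021 settled 0.0517 wz -0.017 w0.0145
```

```bash
python3 - <<'E'
from h import *
for i in range(26):
    a,b=step(.01)
    if i>1 and b<.0515-.028: break
E
```

```text
t19.09 q7 -0.4396 cw0.8985 first 0.0020 settled 0.0518 wz -0.013 w0.0144
t19.57 q7 -0.4496 cw0.9085 first 0.0024 settled 0.0520 wz -0.070 w0.0145
t20.06 q7 -0.4596 cw0.9186 first 0.0027 settled 0.0522 wz -0.018 w0.0141
t20.54 q7 -0.4696 cw0.9286 first 0.0004 settled 0.0501 wz -0.044 w0.0143
t21.02 q7 -0.4796 cw0.9385 first 0.0015 settled 0.0512 wz -0.008 w0.0146
t21.51 q7 -0.4896 cw0.9485 first 0.0020 settled 0.0517 wz -0.067 w0.0143
t21.99 q7 -0.4996 cw0.9586 first 0.0025 settled 0.0521 wz -0.038 w0.0143
t22.48 q7 -0.5096 cw0.9687 first 0.0028 settled 0.0523 wz -0.021 w0.0139
t22.96 q7 -0.5196 cw0.9786 first 0.0004 settled 0.0501 wz -0.035 w0.0145
t23.44 q7 -0.5296 cw0.9886 first 0.0016 settled 0.0512 wz -0.026 w0.0145
t23.93 q7 -0.5396 cw0.9986 first 0.0026 settled 0.0522 wz -0.102 w0.0148
t24.41 q7 -0.5496 cw1.0086 first 0.0028 settled 0.0523 wz -0.057 w0.0147
t24.89 q7 -0.5596 cw1.0186 first 0.0029 settled 0.0524 wz -0.047 w0.0142
t25.38 q7 -0.5696 cw1.0285 first 0.0029 settled 0.0524 wz -0.123 w0.0140
t25.86 q7 -0.5796 cw1.0386 first 0.0030 settled 0.0524 wz -0.038 w0.0143
t26.34 q7 -0.5896 cw1.0485 first 0.0030 settled 0.0524 wz -0.070 w0.0141
t26.82 q7 -0.5996 cw1.0587 first 0.0031 settled 0.0525 wz -0.102 w0.0142
t27.31 q7 -0.6096 cw1.0685 first 0.0031 settled 0.0526 wz -0.102 w0.0149
t27.79 q7 -0.6196 cw1.0785 first 0.0031 settled 0.0526 wz -0.036 w0.0147
t28.27 q7 -0.6296 cw1.0885 first 0.0009 settled 0.0507 wz -0.038 w0.0141
t28.76 q7 -0.6396 cw1.0986 first 0.0026 settled 0.0522 wz -0.010 w0.0143
t29.24 q7 -0.6496 cw1.1086 first 0.0006 settled 0.0503 wz -0.049 w0.0146
t29.73 q7 -0.6596 cw1.1186 first 0.0025 settled 0.0522 wz -0.064 w0.0144
t30.21 q7 -0.6696 cw1.1286 first 0.0032 settled 0.0527 wz -0.016 w0.0143
t30.69 q7 -0.6796 cw1.1386 first 0.0009 settled 0.0507 wz -0.009 w0.0143
t31.18 q7 -0.6896 cw1.1486 first 0.0027 settled 0.0524 wz -0.058 w0.0148
```

```bash
python3 - <<'E'
from h import *
p,d=vision.grab_frame("scene"); cv2.imwrite('pics/d.png',cv2.resize(p[170:300,140:320],None,fx=4,fy=4,interpolation=cv2.INTER_CUBIC))
E
```

```text
(no output)
```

View pics/d.png

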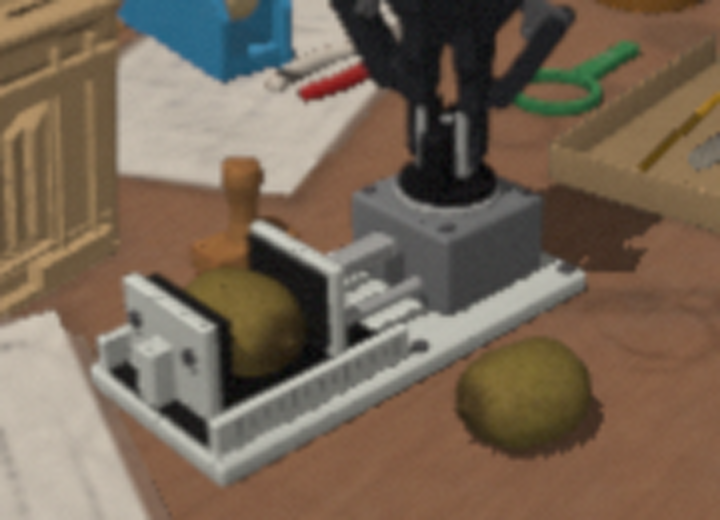

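The jaw (about (345,300)) has advanced and is pushing the kiwi toward the anvil, so it is close. I'll continue.

```bash
python3 - <<'E'
from h import *
for i in range(20):
    a,b=step(.01)
    if b<.0515-.028: break
E
```

```text
t31.71 q7 -0.6996 cw1.1586 first 0.0034 settled 0.0527 wz -0.037 w0.0142
t32.19 q7 -0.7096 cw1.1685 first 0.0009 settled 0.0507 wz -0.029 w0.0142
t32.67 q7 -0.7196 cw1.1786 first 0.0028 settled 0.0524 wz -0.113 w0.0142
t33.16 q7 -0.7296 cw1.1885 first 0.0007 settled 0.0505 wz -0.019 w0.0143
t33.64 q7 -0.7396 cw1.1986 first 0.0000 settled 0.0498 wz -0.069 w0.0142
t34.12 q7 -0.7496 cw1.2085 first -0.0087 settled 0.0411 wz -0.053 w0.0142
t34.61 q7 -0.7596 cw1.2186 first -0.0217 settled 0.0282 wz -0.023 w0.0145
t35.09 q7 -0.7696 cw1.2285 first -0.0375 settled 0.0125 wz 0.043 w0.0142
```

Contact is showing, at about 2.5 N and rising about 1 N per step. I'll go to about 5.5 N, then release.

```bash
python3 - <<'E'
from h import *
for i in range(5):
    a,b=step(.006)
    if b<-.030: break
ctrl.pause(.3); print(get_state()["tau"][6])
ctrl.ungrasp(); ctrl.pause(.2); print(get_state()["contact_force"])
p=get_state()["tcp_pos"]; ctrl.movel([p[0],p[1],.19],max_speed=.1)
ctrl.movel([p[0]+.03,p[1]-.03,.25]); print(get_state()["time"])
p,d=vision.grab_frame("scene"); w,_=vision.grab_frame("wrist")
cv2.imwrite('pics/e.png',np.hstack([cv2.resize(p[180:290,150:290],(400,314)),cv2.resize(w,(400,314))]))
E
```

```text
t35.58 q7 -0.7756 cw1.2345 first -0.0224 settled 0.0017 wz -0.078 w0.0141
t36.06 q7 -0.7816 cw1.2405 first -0.0337 settled -0.0096 wz 0.021 w0.0140
t36.54 q7 -0.7876 cw1.2466 first -0.0455 settled -0.0213 wz 0.000 w0.0144
t37.02 q7 -0.7936 cw1.2526 first -0.0578 settled -0.0336 wz 0.031 w0.0143
-0.032818608451634645
[ 0.13540335  0.24465324 -0.36061756]
40.15
```

View pics/e.png

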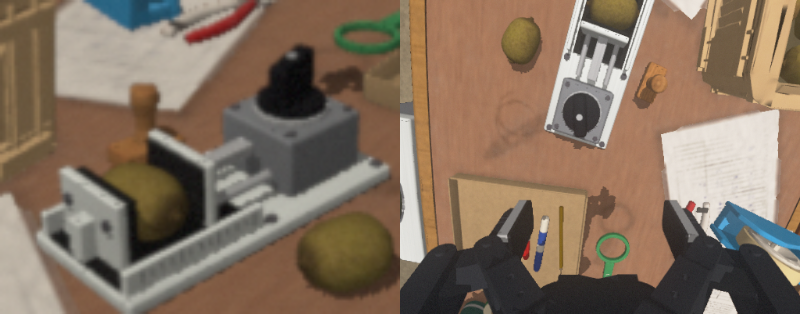

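The gripper is clear, and the kiwi sits between jaw and anvil at about (150,200) in the left picture. I'll check the knob angle once, then hand in.

```bash
python3 - <<'E'
from h import *
c=cam("wrist"); X,_,_=cloud("wrist",None,None,c)
m=(X[:,2]>.096)&(X[:,2]<.112)&(np.linalg.norm(X[:,:2]-K,axis=1)<.04)
P=X[m][:,:2]; r=cv2.minAreaRect(P.astype(np.float32)); print(r, np.degrees(YAW)-np.degrees(1.2526))
L=local(X); m=(abs(L[:,0])<.033)&(L[:,2]>.060)&(L[:,2]<.071)&(L[:,1]>-.02)&(L[:,1]<.13)
h,e=np.histogram(L[m,1],np.arange(-.02,.131,.002)); print([(round(b*1000),int(n)) for b,n in zip(e,h) if n])
E
```

```text
((0.4577937722206116, 0.2292608618736267), (0.016036393120884895, 0.051200833171606064), 9.788117408752441) -80.46869341808691
[(34, 27), (36, 173), (38, 139), (40, 140), (42, 111), (44, 112), (46, 123), (48, 38), (62, 4), (64, 25), (66, 36), (68, 52), (70, 57), (72, 59), (74, 62), (76, 46), (78, 34), (80, 16), (82, 6)]
```

```bash
python3 -c "
from station import ticket
print(ticket.close_job())"
```

```text
the job is handed in; nothing more can be done
None
```

I broke the knob loose and turned it clockwise 1.25 rad in all, until the torque showed the jaw pressing the kiwi at about 5 N (it bruises above 12 N); I then let go, a camera check showed the knob hadn't sprung back, and I handed the job in — though my first small test turn went the wrong way, pressing the knob against its stop at about 1.4 N m before I reversed it.

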